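# Vent the sealed culture jar through its lock-nut valve

## Robot

A 6-joint arm with a two-finger parallel gripper is mounted at the origin on the work surface. World frame = base frame: x ahead of the robot, y to its left, z up, the work surface at z = 0. Lengths are in m, angles in rad, forces in N, time in s.
With the tool pointing down it reaches from about 0.275 to 0.825 m from the base axis. Payload 4.9 kg.
Tool frame: the origin (TCP) lies midway between the tips of the shut fingers; the grasp point (between the pads) lies 19 mm behind it; z points along the fingers, y is the direction in which the jaws open and shut (so a half turn about z gives the same grasp; the last joint's range is limited). The gripper opens to 85 mm and grips with 20 to 120 N. Pads are 22 mm wide; open, the fingers measure 114 mm over their backs; the gripper's body (76 mm by 85 mm) begins 54 mm behind the grasp point. The pads swing forward as they close: fully open they stand 13 mm farther back than shut.
Start: joints at [-1.288, 0.326, -0.193, 1.052, 0, 1.437], TCP at [0.223, -0.503, 0.231] pointing down, gripper open.
Joint ranges: [-2.65, 2.65], [-0.97, 1.79], [-1.3, 1.35], [-1.93, 2.1], [-1.47, 1.37], [-3.14, 3.14]. Speed limits (rad/s): [2.57, 2.57, 3.14, 3.14, 3.14, 3.14].

## Interface

Orientations are given as a unit quaternion [w, x, y, z].
In Python, from cell import env gives the robot as it stands.
- The arm moves only by the tool step_arm, never from a script. Its argument "rows" is text: rows parted by semicolons, each of 7 numbers parted by spaces: the opening, from 0 (shut) to 1 (fully open), then the shift along the tool's x, y, z in mm, then the turn, a rotation vector about the tool's x, y, z in degrees. A call has 1 to 10 rows; each row is the pose to reach, as a shift and turn from the pose measured when the call began, along the tool's axes at that moment; what a row does not reach only later rows make up. A row lasts 1/12 s, in which the tool goes at most 41.7 mm and 7.16 degrees, less where a joint would pass 70% of its speed; a pose out of reach is approached as far as the arm can. A call with a gripper value outside its range is refused whole. The fingers move at their own pace and stop on an object; the grip force is fixed at half the most. Time passes only in rows, so rows that repeat a pose let the fingers close. It gives the time, the measured TCP pose, the force and the opening at its end, in the units of the state.
- env.get_state(): the state, without advancing time (a new reading comes with each control period).
- env.snapshot(name): name is "scene" or "top" or "wrist"; returns the picture (480x640x3 uint8, red, green, blue); there is no depth.
- env.camera_info(name): a dict with "fx", "fy", "cx", "cy" (pixels), "position" and "rotation" of the camera in the world. Camera axes: x right, y down, z forward; pixel columns grow to the right and rows downward; lengths in m; the calibration is good to about 2 mm. A picture is of the moment at which its call begins: read the wrist's pose just before it. camera_info takes no time and is no camera call; for the wrist camera it gives the pose at the moment of the call.
- env.hand_in(): hands the job in, once; it reports no verdict.
The state is a dict: "clock": time; "joint_positions": joint angles; "qd": joint speeds; "joint_torque": joint torques, N m; "tool_pos": TCP position; "tcp_rot": TCP orientation; "wrist_force": force on the tool from outside, world axes, zero at the start; "moment": the same for the moment, N m; "width": opening from 0.0 (shut) to 1.0 (fully open).
Only numpy, scipy, OpenCV 4.12 (cv2) and the standard library are available. Lean on these libraries where they do the work, as an engineer would, in place of code of your own. Each camera call takes 0.05 s, during which the arm holds its last target.

## Task

The culture jar on the bench is under vacuum and has to be vented before its lid can come off. Unscrew the small knurled lock nut at the top of the tall valve on the lid, anticlockwise, as far up its thread as it goes and let go of it; then press the freed valve pin that sticks out of the nut straight down, gently, and hold it fully down for at least two seconds, then let it spring back up. Leave the jar standing where it is and the other things on the bench alone.

Things in the scene. Friction and masses are not known exactly. Their poses are not given: they have to be found in the camera images.
- jar: Clear culture jar, about 2 kg, standing loose on the bench, aluminium lid held by three clips: 158 mm over the clips, lid top 150 mm up. Origin: centre of the underside, z up. Brass fittings on the lid, in this frame: the vent valve at x +30 mm (tallest: 8 mm stem, 36 mm high, nut and pin on top), a hose barb at x -30, y +26 mm (27 mm high), a domed plug at x -30, y -26 mm (15 mm high).
- lid_center (a point): Centre of the lid's flat top, 150 mm above the jar's underside.
- nut_center (a point): Centre of the lock nut, a knurled brass cylinder 13 mm in diameter, 10 mm high; its axis z (up) is that of stem and pin. Screwed down, it rests on the stem's top, its centre 41 mm above the lid; it rises 1.1 mm per radian unscrewed, 4.6 mm in all, and rides on the pin, so it goes down and up with it. Below it the stem is 8 mm wide for 19 mm.
- pin_top (a point): Centre of the flat top of the valve pin, a thin brass pin with a head 6 mm wide and 4.5 mm high that sticks up through the nut: 12 mm above the nut's top face when the nut is screwed down, 7.4 mm when it is fully up; 58 mm above the lid when not pressed. If the nut is kept at one height while turned, its thread draws the pin down instead; the pin springs back when the nut is let go.
- lock_nut (a joint): Turn of the lock nut on the pin, rad: 0 fully screwed down, growing anticlockwise seen from above (unscrewing) to a firm stop at 4.2. Starts finger-tight, between 0 and 0.35. Takes about 0.06 N m all the way (a grip of 15 to 30 N turns it, under about 8 N slips) and stays where it is left.
- valve_pin (a joint): Depth of the pin below its rest height, m: 0 at rest, stop at 0.004. Spring: 3 N to start it, 2 N more per mm, 11 N at the stop, where force climbs steeply; the pin bends above 18 N. It goes down only as far as the nut has been unscrewed (1.1 mm per radian); with the nut down it is locked solid. The reading is far too coarse to press by: feel the force.
- reagent_bottle: Bystander close to the jar: amber glass bottle with a blue cap, 49 mm in diameter, 94 mm high. Origin: centre of the underside.
- dish_stack: Bystander close to the jar: three stacked culture dishes, 90 mm in diameter, 49 mm high. Origin: centre of the underside.
- dropper_bottle: Bystander: translucent bottle with a blue collar and pointed nozzle, 38 x 52 mm, 149 mm high. Origin: centre of the underside.
- forceps: Bystander: steel forceps, 130 mm long, lying flat. Origin: its middle.
- marker: Bystander: white and black marker pen, 127 mm long, lying flat. Origin: its middle.
- pipette_bulb: Bystander: blue rubber pipette bulb standing on its base, 44 mm in diameter, 56 mm high. Origin: centre of the underside.

How it is judged:
On the way, in this order (a step that is already met when the one before it is completed fails the run):
1. the lock nut is unscrewed at least 3.8 rad up its thread and the pin stands up (less than 1 mm down) (value of joint lock_nut above 3.8 rad and value of joint valve_pin below 0.001 m), for 0.2 s.
2. the pin itself is pressed at least 3.5 mm down, without a break, for two seconds (value of joint valve_pin above 0.0035 m and contact force between anything else and valve_pin_c1 above 1 N), for 2 s.
At the end, for the whole second after the job is handed in: The lock nut is left unscrewed (at least 3.7 rad), the pin has sprung back up (less than 1 mm down), and the jar stands upright (within 0.03 rad), at rest, within 25 mm of where it was (value of joint lock_nut above 3.7 rad and value of joint valve_pin below 0.001 m and angle between jar's own z axis and vertical below 0.03 rad and linear speed of jar below 0.01 m/s and distance of jar from where it was at the start of the episode below 0.025 m); the robot touches nothing.
It fails at once if the valve pin is loaded with more than 18 N (bent) (contact force between anything else and valve_pin_c1 above 18 N).
It fails at once if the jar is tipped by more than 0.12 rad or shoved more than 30 mm (angle between jar's own z axis and vertical above 0.12 rad or distance of jar from where it was at the start of the episode above 0.03 m).
It fails at once if another thing on the bench is moved more than 20 mm (distance of any of reagent_bottle, dish_stack, dropper_bottle, forceps, marker, pipette_bulb from where it was at the start of the episode above 0.02 m).
It also fails if it takes over 72 s, if anything falls off the work surface, if the arm or the gripper's body presses on something with over 40 N, if the wrist force passes 120 N, or if a joint passes its speed limit or range.

## Working session

There is one attempt and no reset: what is moved stays moved. The work goes in short steps, Python scripts to look and compute and a tool call to move; the robot and the scene stay as the last step left them, time stands still between calls to the robot, and variables do not carry over. Pictures are saved under pics/ and viewed, and the job is handed in when it is done.

Besides the shell and the picture viewer there is one more tool, called after "Request:" as name(argument=value, ...) on one line, values as JSON. step_arm: Moves the arm, as the interface text tells. Its arguments: {"type":"object","properties":{"rows":{"type":"string"}},"required":["rows"]}

```bash
mkdir -p pics; ls; python3 - <<'E'
from cell import env
import cv2
s=env.get_state(); print(s)
for n in ["scene","top","wrist"]:
    ci=env.camera_info(n); print(n,ci)
    im=env.snapshot(n); cv2.imwrite(f"pics/{n}0.png",im[:,:,::-1])
E
```

```text
pics
{'clock': 0.0, 'joint_positions': array([-1.28822328e+00,  3.26960523e-01, -1.93581530e-01,  1.05198227e+00,
        1.06614444e-06,  1.43660403e+00]), 'qd': array([-1.23131514e-03,  8.73327662e-04,  8.57276034e-04, -2.95037835e-05,
       -9.73664337e-04, -6.21479627e-04]), 'joint_torque': array([-3.81161399e-04, -4.43397009e+01,  2.62443048e+01,  1.53883133e-02,
       -2.34514437e-04,  7.17975610e-06]), 'tool_pos': array([ 0.22249577, -0.50235895,  0.23049366]), 'tcp_rot': array([-8.61660601e-04,  9.78366418e-01,  2.06877755e-01, -6.35099270e-05]), 'wrist_force': array([ 0.21679719, -0.76226196, -0.03296135]), 'moment': array([-0.01650535, -0.00426638, -0.02107467]), 'width': 0.9986169773049562}
scene {'fx': 586.0105614602666, 'fy': 586.0105614602666, 'cx': 313.0318970627749, 'cy': 243.6347108969498, 'position': array([ 1.02586307, -1.03598577,  0.90121007]), 'rotation': array([-0.46288002,  0.85492684,  0.20511537, -0.11300382])}
top {'fx': 453.0613196303179, 'fy': 453.0613196303179, 'cx': 318.9065702619096, 'cy': 247.63168458475727, 'position': array([0.28476996, 0.00878402, 1.22111506]), 'rotation': array([-0.06073839,  0.7086109 , -0.69844871,  0.07969216])}
wrist {'fx': 362.87822915930866, 'fy': 362.87822915930866, 'cx': 318.09399403325364, 'cy': 238.93723576041504, 'position': array([ 0.29923229, -0.46874823,  0.3738715 ]), 'rotation': array([ 0.13904967,  0.82632025, -0.53806331, -0.09136691])}
```

View pics/scene0.png

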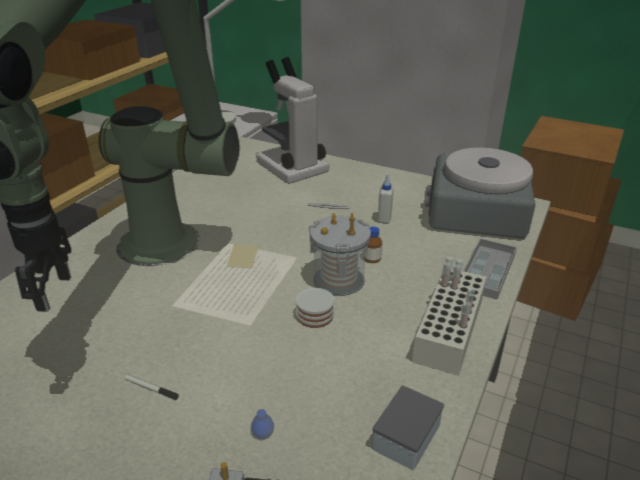

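View pics/top0.png

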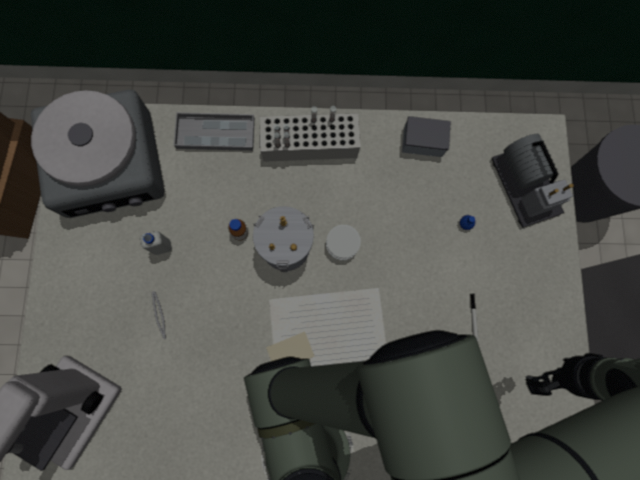

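View pics/wrist0.png

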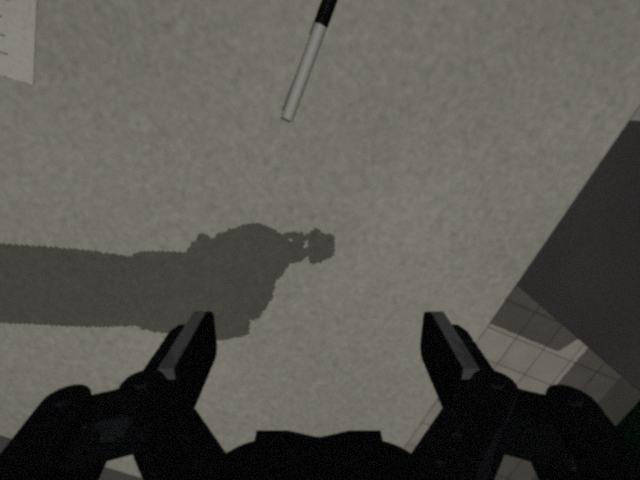

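The scene picture shows the jar at about (340,250) with the valve at (352,222). In the top picture the jar is at (284,237) and the valve near (283,222), with the amber bottle on its left and the dishes on its right. I'll enlarge both crops.

```bash
python3 - <<'E'
import cv2,numpy as np
a=cv2.imread("pics/scene0.png")[195:295,295:395]; b=cv2.imread("pics/top0.png")[195:280,220:370]
cv2.imwrite("pics/sc_c.png",cv2.resize(a,None,fx=6,fy=6,interpolation=cv2.INTER_CUBIC))
cv2.imwrite("pics/tp_c.png",cv2.resize(b,None,fx=5,fy=5,interpolation=cv2.INTER_CUBIC))
E
```

```text
(no output)
```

View pics/sc_c.png

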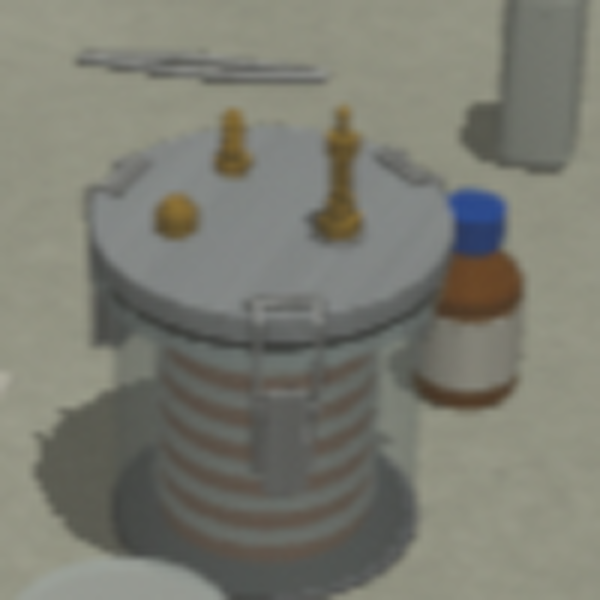

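View pics/tp_c.png

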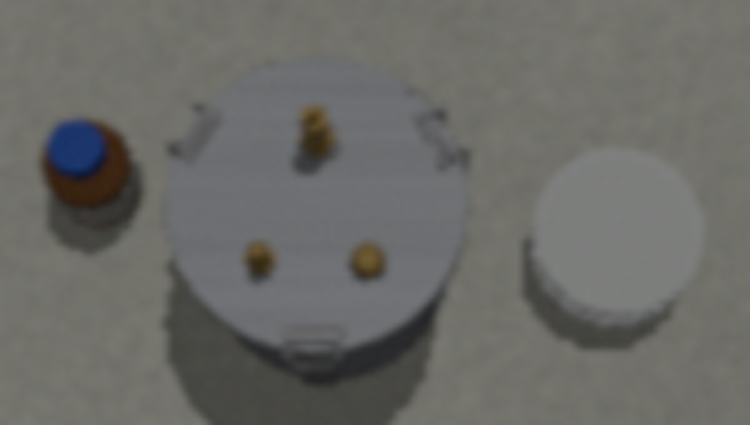

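In the scene picture the pin top is at about (352,213) and the nut at (352,218.8). In the top picture the pin and nut are at about (282.6,217.6). The bottle cap lies roughly 80 mm left of the lid centre, and the dishes are to the right.

```bash
cat > h.py <<'E'
import numpy as np
from scipy.spatial.transform import Rotation as R
def rot(q): return R.from_quat([q[1],q[2],q[3],q[0]])
def ray(ci,u,v):
    d=np.array([(u-ci['cx'])/ci['fx'],(v-ci['cy'])/ci['fy'],1.]); d=rot(ci['rotation']).apply(d)
    return ci['position'],d/np.linalg.norm(d)
def onz(ci,u,v,z):
    o,d=ray(ci,u,v); return o+d*(z-o[2])/d[2]
def tri(rays):
    A=0;b=0
    for o,d in rays:
        P=np.eye(3)-np.outer(d,d);A=A+P;b=b+P@o
    x=np.linalg.solve(A,b);return x,[np.linalg.norm((np.eye(3)-np.outer(d,d))@(x-o)) for o,d in rays]
def proj(ci,p):
    c=rot(ci['rotation']).inv().apply(np.array(p)-ci['position']); return ci['fx']*c[0]/c[2]+ci['cx'],ci['fy']*c[1]/c[2]+ci['cy']
E
python3 - <<'E'
from cell import env
from h import *
np.set_printoptions(precision=4,suppress=True)
s=env.camera_info("scene");t=env.camera_info("top")
print("pin",onz(s,352,213,.208),onz(t,282.6,216.7,.208))
print("nut",onz(s,352,218.8,.191),onz(t,282.6,218.3,.191))
print("base",onz(s,351.3,232.5,.15),onz(t,283.6,223,.15))
print("barb",onz(s,333.7,222,.155),onz(t,271.8,246.6,.165),"plug",onz(s,324.4,231,.157),onz(t,293.6,247.2,.157))
print("lid c",onz(t,283.4,236,.15), "bottlecap",onz(t,235.5,225,.094),"dish",onz(t,343.7,242,.049),"dropper",onz(t,151,239,.149))
w=env.camera_info("wrist");st=env.get_state()
Rt=rot(st['tcp_rot']);print("cam in tool",Rt.inv().apply(w['position']-st['tool_pos']),(Rt.inv()*rot(w['rotation'])).as_matrix())
print(Rt.as_matrix())
E
```

```text
pin [0.5612 0.0691 0.208 ] [0.5606 0.0674 0.208 ]
nut [0.5609 0.0711 0.191 ] [0.5614 0.0682 0.191 ]
base [0.5588 0.0749 0.15  ] [0.5606 0.0679 0.15  ]
barb [0.5032 0.0927 0.155 ] [0.4985 0.0934 0.165 ] plug [0.5027 0.0416 0.157 ] [0.4996 0.042  0.157 ]
lid c [0.5282 0.0675 0.15  ] bottlecap [0.5675 0.1933 0.094 ] dish [ 0.5377 -0.087   0.049 ] dropper [0.5153 0.3843 0.149 ]
cam in tool [ 0.0838  0.0001 -0.1433] [[-0.0006 -0.9446 -0.3283]
 [ 1.     -0.0007 -0.    ]
 [-0.0002 -0.3283  0.9446]]
[[ 0.9144  0.4049 -0.0004]
 [ 0.4049 -0.9144  0.0013]
 [ 0.0002 -0.0013 -1.    ]]
```

Request:
step_arm(rows="0.4 32 -23 -5 0 0 0;0.4 65 -46 -15 0 0 0;0.4 97 -69 -25 0 0 0;0.4 130 -92 -35 0 0 0;0.4 162 -115 -45 0 0 0;0.4 195 -139 -50 0 0 0;0.4 227 -162 -50 0 0 0;0.4 260 -185 -50 0 0 0;0.4 292 -208 -50 0 0 0;0.4 325 -231 -50 0 0 0")

```text
clock: 0.98
tool_pos: [0.4266, -0.1579, 0.2811]
tcp_rot: [-0.001, 0.978, 0.207, -0.0]
wrist_force: [0.2, -0.7, -0.3]
width: 0.399
```

Request:
step_arm(rows="0.4 33 -23 0 0 0 0;0.4 66 -47 0 0 0 0;0.4 99 -70 0 0 0 0;0.4 132 -94 0 0 0 0;0.4 165 -117 0 0 0 0;0.4 195 -139 0 0 0 0;0.4 215 -153 0 0 0 0;0.4 215 -153 0 0 0 0;0.4 215 -153 0 0 0 0")

```text
clock: 1.73
tool_pos: [0.5613, 0.0701, 0.2805]
tcp_rot: [-0.001, 0.978, 0.208, -0.001]
wrist_force: [-0.7, 0.4, 0.6]
width: 0.404
```

```bash
python3 - <<'E'
from cell import env
import cv2
from h import *
np.set_printoptions(precision=4,suppress=True)
s=env.get_state(); print(s['tool_pos'],s['joint_positions'],s['wrist_force'],s['moment'])
w=env.camera_info("wrist")
print(proj(w,[.561,.0685,.208]),proj(w,[.561,.0685,.191]),proj(w,[.561,.0685,.15]))
cv2.imwrite("pics/w1.png",env.snapshot("wrist")[:,:,::-1])
E
```

```text
[0.5613 0.0701 0.2805] [-0.0066  0.3303 -0.0598  1.1823  0.0007  2.7159] [-0.665   0.3726  0.6056] [-0.0171  0.0264  0.0411]
(np.float64(320.3229701015335), np.float64(253.13710538762408)) (np.float64(320.2079501356493), np.float64(244.01033260726203)) (np.float64(319.98359329292674), np.float64(226.20773712301343))
```

View pics/w1.png

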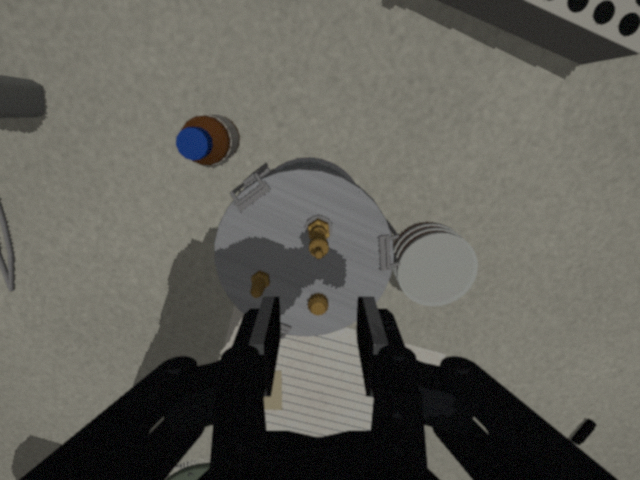

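The wrist picture shows the valve at about (318,240). The pin top is near (318,254), midway between the fingers. I'll zoom in.

```bash
python3 - <<'E'
import cv2
a=cv2.imread("pics/w1.png")[205:325,245:390]
cv2.imwrite("pics/w1c.png",cv2.resize(a,None,fx=5,fy=5,interpolation=cv2.INTER_CUBIC))
E
```

```text
(no output)
```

View pics/w1c.png

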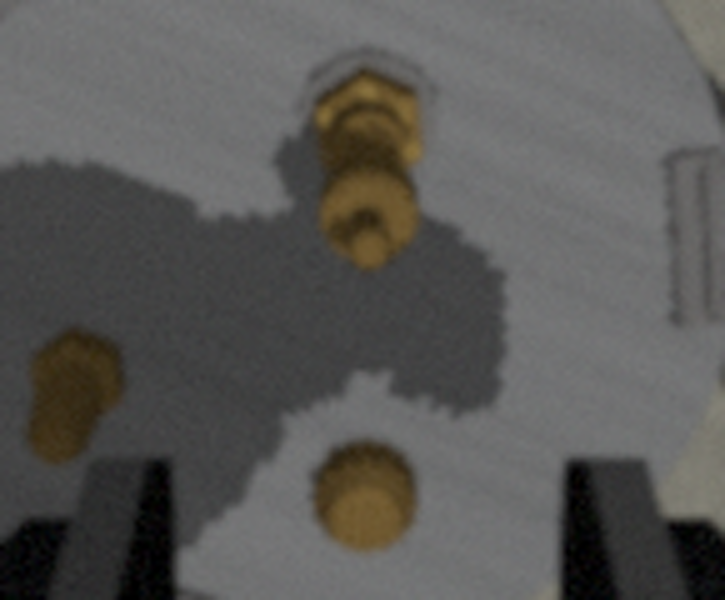

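```bash
python3 - <<'E'
from cell import env
from h import *
np.set_printoptions(precision=4,suppress=True)
s=env.get_state(); w=env.camera_info("wrist")
p=onz(w,319.0,254.2,.208);n=onz(w,318.6,247.4,.1962)
r=rot(s['tcp_rot']).inv()
print(p,n,r.apply(p-s['tool_pos']),r.apply(n-s['tool_pos']))
g=np.array([.561,.0683,.191]);print(r.apply(g-s['tool_pos']))
# other fittings for axis
print(onz(w,319.0,254.2,.208), "plug top",onz(w,245+366/5,205+518/5,.165))
t=env.camera_info("top");sc=env.camera_info("scene")
print(tri([ray(t,282.6,216.7),ray(sc,352,213),ray(w,319.0,254.2)]))
E
```

```text
[0.5595 0.0679 0.208 ] [0.5596 0.0683 0.1962] [-0.0016  0.0006  0.0727] [-0.0014  0.0004  0.0845]
[-0.0001  0.0009  0.0897]
[0.5595 0.0679 0.208 ] plug top [0.5004 0.0424 0.165 ]
(array([0.5606, 0.0679, 0.2088]), [np.float64(0.0005664497458477241), np.float64(0.0009900901863966343), np.float64(0.0008343702809025888)])
```

Request:
step_arm(rows="0.4 -1 0.5 30 0 0 0;0.4 -1 0.5 60 0 0 0;0.4 -1 0.5 85 0 0 0;0.4 -1 0.5 100 0 0 0;0.4 -1 0.5 109 0 0 0;0.4 -1 0.5 109 0 0 0")

```text
clock: 2.28
tool_pos: [0.5581, 0.0671, 0.17]
tcp_rot: [-0.001, 0.978, 0.206, -0.003]
wrist_force: [-0.2, 0.5, 0.3]
width: 0.402
```

```bash
python3 - <<'E'
from cell import env
import cv2
from h import *
np.set_printoptions(precision=4,suppress=True)
s=env.get_state(); print(s['tool_pos'],s['wrist_force'],s['moment'])
a=env.snapshot("wrist")[:,:,::-1];cv2.imwrite("pics/w2.png",a)
cv2.imwrite("pics/w2c.png",cv2.resize(a[240:400,220:420],None,fx=4,fy=3.75,interpolation=cv2.INTER_CUBIC))
E
```

```text
[0.5581 0.0671 0.17  ] [-0.2168  0.4973  0.2771] [ 0.0252 -0.017   0.0419]
```

View pics/w2.png

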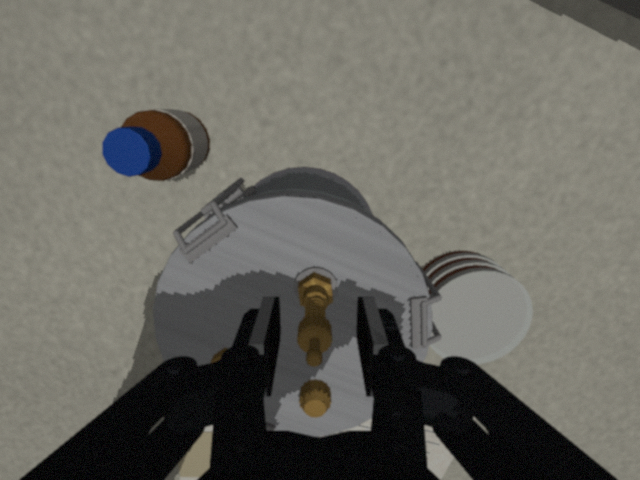

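View pics/w2c.png

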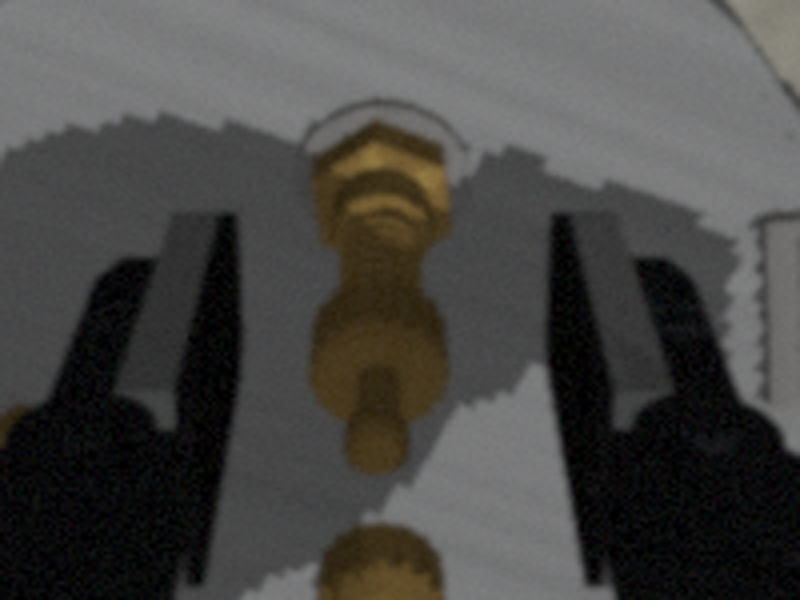

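The nut sits between the pads at column ~315, about 3.7 px left of the pad midpoint (~318.7). The measured TCP is about 2.5 mm off the commanded point, so I'll check whether it has settled.

```bash
python3 - <<'E'
from cell import env
from h import *
np.set_printoptions(precision=4,suppress=True)
s=env.get_state(); w=env.camera_info("wrist");print(s['clock'],s['tool_pos'],s['qd'],s['tcp_rot'])
p=onz(w,220+376/4,240+448/3.75,.208);n=onz(w,220+379/4,240+362/3.75,.1962)
r=rot(s['tcp_rot']).inv()
print(p,n,r.apply(p-s['tool_pos']),r.apply(n-s['tool_pos']))
E
```

```text
2.3333 [0.5592 0.0673 0.1715] [ 0.0078 -0.0189  0.0393  0.0125  0.0007 -0.0002] [-0.0006  0.9785  0.2064 -0.0015]
[0.5604 0.0693 0.208 ] [0.5617 0.0697 0.1962] [ 0.0018 -0.0014 -0.0365] [ 0.0032 -0.0013 -0.0248]
```

Request:
step_arm(rows="0.4 2.2 -1.1 0 0 0 0;0.4 2.2 -1.1 0 0 0 0;0.4 2.2 -1.1 0 0 0 0;0.4 2.2 -1.1 0 0 0 0")

```text
clock: 2.67
tool_pos: [0.5614, 0.0692, 0.1724]
tcp_rot: [-0.0, 0.978, 0.206, -0.001]
wrist_force: [-0.2, 0.3, 0.2]
width: 0.401
```

```bash
python3 - <<'E'
from cell import env
import cv2
from h import *
np.set_printoptions(precision=4,suppress=True)
s=env.get_state(); w=env.camera_info("wrist");print(s['tool_pos'],s['qd'],s['wrist_force'],s['moment'],s['tcp_rot'])
a=env.snapshot("wrist")[:,:,::-1]
cv2.imwrite("pics/w3c.png",cv2.resize(a[240:400,220:420],None,fx=4,fy=3.75,interpolation=cv2.INTER_CUBIC))
for p in ([.5605,.069,.208],[.5605,.069,.1962]): 
  u,v=proj(w,p);print((u-220)*4,(v-240)*3.75)
E
```

```text
[0.5614 0.0692 0.1724] [ 0.0009  0.0029 -0.0062 -0.0042  0.0001  0.0008] [-0.1791  0.3439  0.2263] [-0.0174  0.0568 -0.037 ] [-0.0004  0.9785  0.2065 -0.0007]
389.5081138525818 465.40073271561835
389.83576334941586 390.6405966126195
```

View pics/w3c.png

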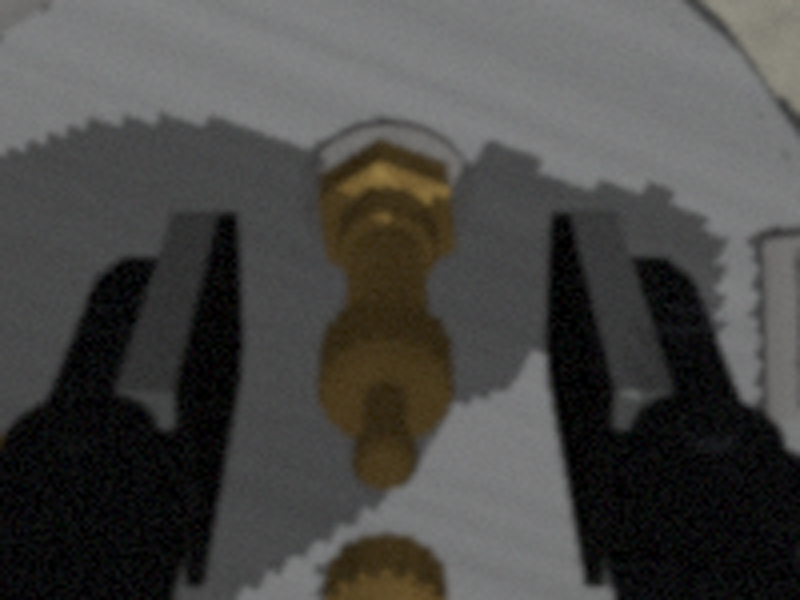

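The pin is at (385,463) and the nut top at (385,378) in the crop. That is within about 0.7 mm of the pad centre in y and about centred in x. Next I'll shift y slightly and close.

Request:
step_arm(rows="0.3 0 -0.6 0 0 0 0;0.2 0 -0.6 0 0 0 0;0.1 0 -0.6 0 0 0 0;0 0 -0.6 0 0 0 0;0 0 -0.6 0 0 0 0;0 0 -0.6 0 0 0 0;0 0 -0.6 0 0 0 0")

```text
clock: 3.3
tool_pos: [0.5611, 0.07, 0.1724]
tcp_rot: [-0.001, 0.978, 0.207, -0.001]
wrist_force: [0.0, 0.9, 2.1]
width: 0.11
```

```bash
python3 - <<'E'
from cell import env
import cv2
from h import *
np.set_printoptions(precision=4,suppress=True)
s=env.get_state(); w=env.camera_info("wrist");print(s['tool_pos'],s['width'],s['qd'],s['wrist_force'],s['moment'],s['tcp_rot'])
a=env.snapshot("wrist")[:,:,::-1]
cv2.imwrite("pics/w4c.png",cv2.resize(a[240:400,220:420],None,fx=4,fy=3.75,interpolation=cv2.INTER_CUBIC))
E
```

```text
[0.5611 0.07   0.1724] 0.1101872251717128 [-0.0004  0.0008 -0.0012 -0.002   0.0016 -0.0002] [0.0256 0.924  2.0782] [0.2236 0.1262 0.0192] [-0.0006  0.9784  0.2066 -0.0007]
```

View pics/w4c.png

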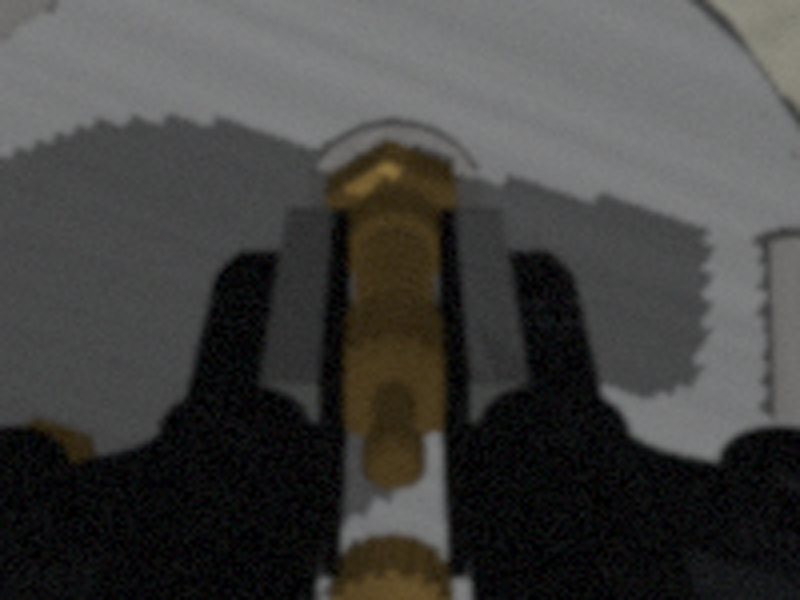

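Both pads are on the nut: thin light gaps show beside the stem at about (347,285) and (437,285), and the nut body fills the gap. I'll start unscrewing by turning tool z negative and rising 1.1 mm per rad.

Request:
step_arm(rows="0 0 0 -0.1 0 0 -5;0 0 0 -0.2 0 0 -11;0 0 0 -0.3 0 0 -17;0 0 0 -0.4 0 0 -23;0 0 0 -0.55 0 0 -29;0 0 0 -0.55 0 0 -29;0 0 0 -0.55 0 0 -29")

```text
clock: 3.93
tool_pos: [0.5607, 0.0705, 0.1729]
tcp_rot: [-0.001, 0.896, 0.444, -0.001]
wrist_force: [-2.0, 3.5, 3.7]
width: 0.118
```

```bash
python3 - <<'E'
from cell import env
import cv2
from h import *
np.set_printoptions(precision=4,suppress=True)
s=env.get_state(); w=env.camera_info("wrist");print(s['tool_pos'],s['width'],s['joint_positions'],s['wrist_force'],s['moment'],s['tcp_rot'])
a=env.snapshot("wrist")[:,:,::-1]
cv2.imwrite("pics/w5.png",a)
cv2.imwrite("pics/w5c.png",cv2.resize(a[240:400,220:420],None,fx=4,fy=3.75,interpolation=cv2.INTER_CUBIC))
E
```

```text
[0.5607 0.0705 0.1729] 0.11796852436365679 [-0.0066  0.4    -0.2399  0.9332  0.0019  2.215 ] [-2.0143  3.5409  3.6758] [0.6024 0.395  0.0077] [-0.0014  0.896   0.444  -0.0006]
```

View pics/w5.png

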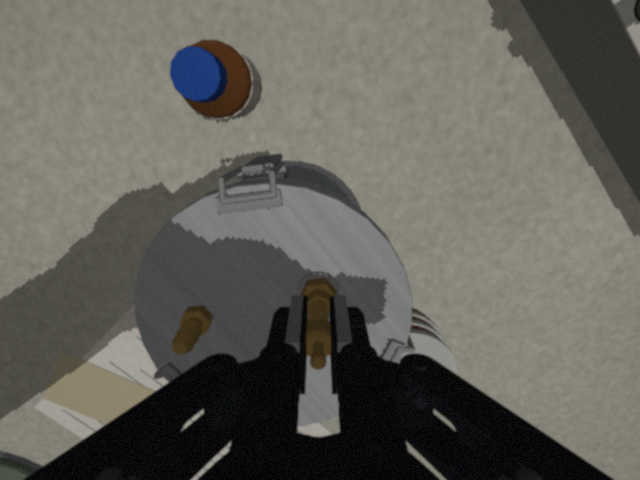

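View pics/w5c.png

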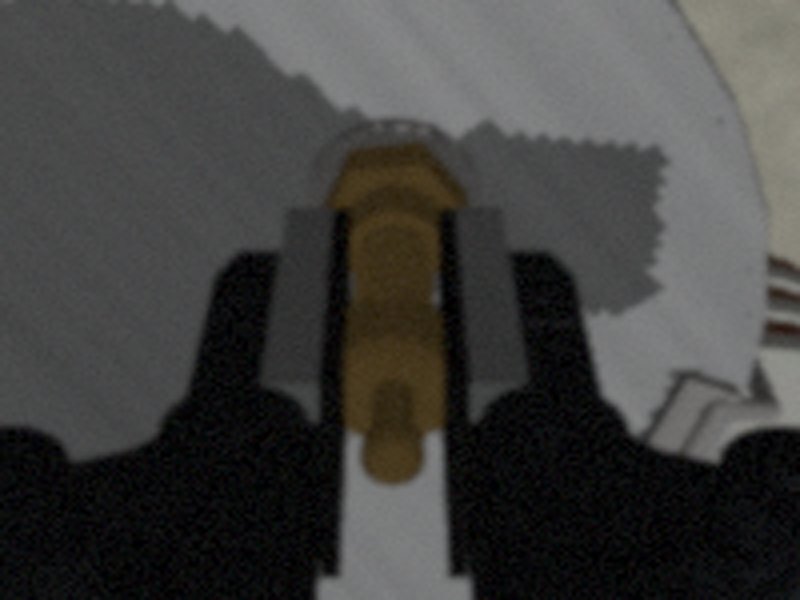

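The grip holds and the jar stays put; Fz is 3.7 N, still small. Continuing.

Request:
step_arm(rows="0 0 0 -0.3 0 0 -7;0 0 0 -0.45 0 0 -14;0 0 0 -0.6 0 0 -21;0 0 0 -0.75 0 0 -28;0 0 0 -0.9 0 0 -35;0 0 0 -1.0 0 0 -42;0 0 0 -1.15 0 0 -49;0 0 0 -1.3 0 0 -56;0 0 0 -1.4 0 0 -60;0 0 0 -1.4 0 0 -60")

```text
clock: 4.82
tool_pos: [0.5592, 0.0707, 0.1738]
tcp_rot: [-0.003, 0.554, 0.833, -0.001]
wrist_force: [-4.4, 2.3, 3.3]
width: 0.113
```

```bash
python3 - <<'E'
from cell import env
import cv2
from h import *
np.set_printoptions(precision=4,suppress=True)
s=env.get_state(); w=env.camera_info("wrist");print(s['tool_pos'],s['width'],s['joint_positions'],s['wrist_force'],s['moment'],s['tcp_rot'])
a=env.snapshot("wrist")[:,:,::-1]
cv2.imwrite("pics/w6.png",a)
E
```

```text
[0.5592 0.0707 0.1738] 0.11309623276865802 [-0.0064  0.3988 -0.2392  0.938   0.0022  1.1674] [-4.4261  2.2567  3.323 ] [0.4882 0.866  0.0324] [-0.0028  0.5538  0.8327 -0.0005]
```

View pics/w6.png

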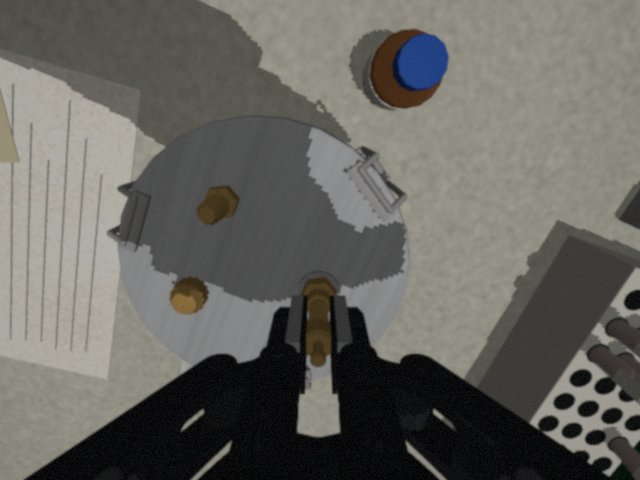

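Total turn is now 1.55 rad and forces are modest. The bottle and jar features kept their relative positions.

Request:
step_arm(rows="0 0 0 -0.4 0 0 -7;0 0 0 -0.55 0 0 -14;0 0 0 -0.7 0 0 -21;0 0 0 -0.85 0 0 -28;0 0 0 -1.0 0 0 -35;0 0 0 -1.1 0 0 -42;0 0 0 -1.25 0 0 -49;0 0 0 -1.4 0 0 -56;0 0 0 -1.5 0 0 -60;0 0 0 -1.5 0 0 -60")

```text
clock: 5.7
tool_pos: [0.5583, 0.0696, 0.175]
tcp_rot: [-0.004, 0.065, 0.998, -0.0]
wrist_force: [-4.8, -1.6, 3.5]
width: 0.121
```

```bash
python3 - <<'E'
from cell import env
import cv2
from h import *
np.set_printoptions(precision=4,suppress=True)
s=env.get_state(); w=env.camera_info("wrist");print(s['tool_pos'],s['width'],s['joint_positions'],s['wrist_force'],s['moment'],s['tcp_rot'])
a=env.snapshot("wrist")[:,:,::-1]
cv2.imwrite("pics/w7.png",a)
cv2.imwrite("pics/w7c.png",cv2.resize(a[240:400,220:420],None,fx=4,fy=3.75,interpolation=cv2.INTER_CUBIC))
E
```

```text
[0.5583 0.0696 0.175 ] 0.12083669958754455 [-0.007   0.3975 -0.2379  0.9425 -0.0002  0.123 ] [-4.7765 -1.6307  3.4983] [-0.3782  0.8511  0.0075] [-0.0036  0.065   0.9979 -0.0003]
```

View pics/w7.png

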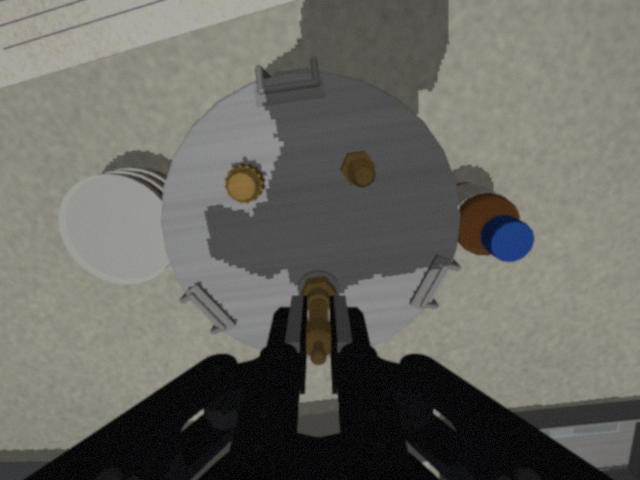

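View pics/w7c.png

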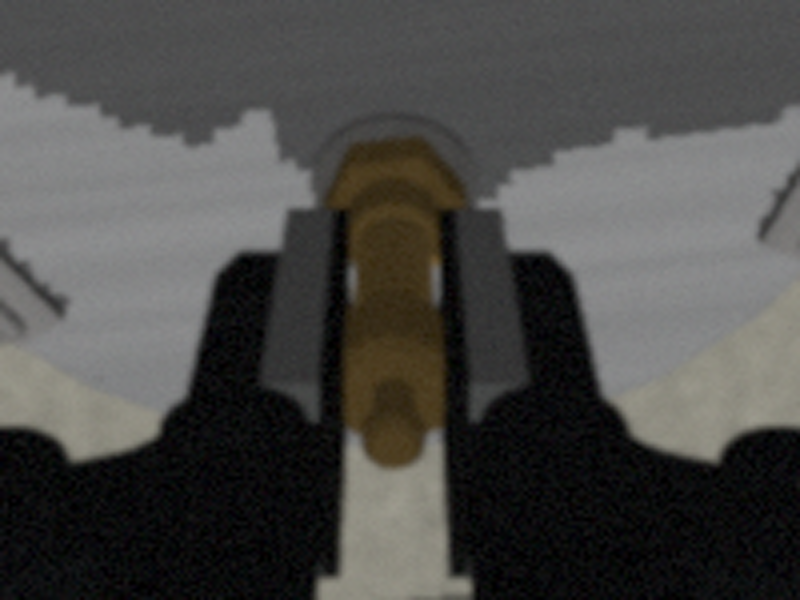

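The pin now sticks out less above the nut (its top has moved from row 485 to 465), so the nut is climbing. Continuing.

Request:
step_arm(rows="0 0 0 -0.4 0 0 -7;0 0 0 -0.55 0 0 -14;0 0 0 -0.7 0 0 -21;0 0 0 -0.85 0 0 -28;0 0 0 -1.0 0 0 -35;0 0 0 -1.1 0 0 -42;0 0 0 -1.25 0 0 -49;0 0 0 -1.4 0 0 -56;0 0 0 -1.5 0 0 -60;0 0 0 -1.5 0 0 -60")

```text
clock: 6.58
tool_pos: [0.5588, 0.0683, 0.1765]
tcp_rot: [-0.004, -0.441, 0.898, 0.0]
wrist_force: [-1.2, -4.6, 1.7]
width: 0.114
```

```bash
python3 - <<'E'
from cell import env
from h import *
np.set_printoptions(precision=4,suppress=True)
s=env.get_state(); print(s['tool_pos'],s['width'],s['joint_positions'],s['wrist_force'],s['moment'],s['tcp_rot'])
E
```

```text
[0.5588 0.0683 0.1765] 0.11362142164983004 [-0.0079  0.3964 -0.2355  0.9453 -0.0029 -0.9202] [-1.1684 -4.6413  1.7309] [-0.8718  0.2431  0.0543] [-0.0035 -0.4405  0.8977  0.0001]
```

Request:
step_arm(rows="0 0 0 -0.1 0 0 -4;0 0 0 -0.15 0 0 -8;0 0 0 -0.2 0 0 -12;0 0 0 -0.2 0 0 -12;0 0 0 -0.2 0 0 -12")

```text
clock: 7.0
tool_pos: [0.559, 0.0681, 0.1767]
tcp_rot: [-0.003, -0.53, 0.848, 0.0]
wrist_force: [-1.1, -2.5, 1.6]
width: 0.113
```

```bash
python3 - <<'E'
from cell import env
from h import *
np.set_printoptions(precision=4,suppress=True)
s=env.get_state(); print(s['tool_pos'],s['width'],s['joint_positions'],s['wrist_force'],s['moment'],s['tcp_rot'],s['joint_torque'])
E
```

```text
[0.559  0.0681 0.1767] 0.1125208941454046 [-0.008   0.3963 -0.2351  0.9454 -0.0034 -1.1255] [-1.1439 -2.5384  1.6151] [-0.4294  0.2201  0.0396] [-0.0035 -0.5301  0.8479  0.0002] [  1.0025 -45.7493  25.0228  -0.4638   0.5777  -0.0115]
```

Request:
step_arm(rows="0 0 0 -0.1 0 0 -4;0 0 0 -0.2 0 0 -8;0 0 0 -0.25 0 0 -12;0 0 0 -0.25 0 0 -12;0 0 0 -0.25 0 0 -12")

```text
clock: 7.42
tool_pos: [0.5593, 0.0679, 0.177]
tcp_rot: [-0.003, -0.614, 0.789, 0.0]
wrist_force: [-0.6, -1.7, 1.2]
width: 0.113
```

```bash
python3 - <<'E'
from cell import env
from h import *
np.set_printoptions(precision=4,suppress=True)
s=env.get_state(); print(s['tool_pos'],s['width'],s['joint_positions'],s['wrist_force'],s['moment'],s['tcp_rot'],s['joint_torque'])
E
```

```text
[0.5593 0.0679 0.177 ] 0.11312295013287482 [-0.0081  0.3961 -0.2345  0.9456 -0.0037 -1.3312] [-0.5773 -1.7323  1.1698] [-0.3409  0.1289 -0.0081] [-0.0033 -0.6143  0.7891  0.0003] [  0.9477 -45.9622  24.8568  -0.2216   0.5213  -0.0103]
```

Request:
step_arm(rows="0 0 0 -0.1 0 0 -3;0 0 0 -0.15 0 0 -6;0 0 0 -0.2 0 0 -9;0 0 0 -0.2 0 0 -9;0 0 0 -0.2 0 0 -9")

```text
clock: 7.83
tool_pos: [0.5595, 0.0682, 0.1771]
tcp_rot: [-0.003, -0.673, 0.74, 0.001]
wrist_force: [-0.3, -0.3, -0.5]
width: 0.116
```

```bash
python3 - <<'E'
from cell import env
from h import *
import cv2
np.set_printoptions(precision=4,suppress=True)
s=env.get_state(); print(s['tool_pos'],s['width'],s['joint_positions'],s['wrist_force'],s['moment'],s['tcp_rot'],s['joint_torque'])
a=env.snapshot("wrist")[:,:,::-1]
cv2.imwrite("pics/w8.png",a)
cv2.imwrite("pics/w8c.png",cv2.resize(a[240:400,220:420],None,fx=4,fy=3.75,interpolation=cv2.INTER_CUBIC))
E
```

```text
[0.5595 0.0682 0.1771] 0.11602508060708455 [-0.008   0.3962 -0.2341  0.9456 -0.003  -1.4846] [-0.3328 -0.32   -0.5137] [-0.0391 -0.0194 -0.2812] [-0.0029 -0.673   0.7396  0.0006] [  0.3873 -46.5445  24.8731   0.0573   0.0349  -0.3414]
```

View pics/w8.png

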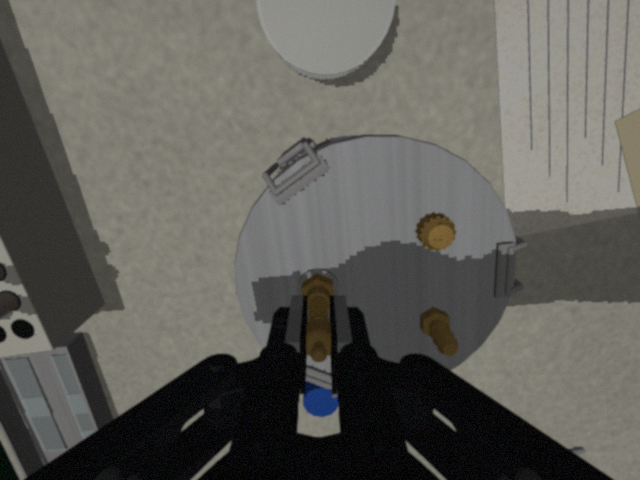

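View pics/w8c.png

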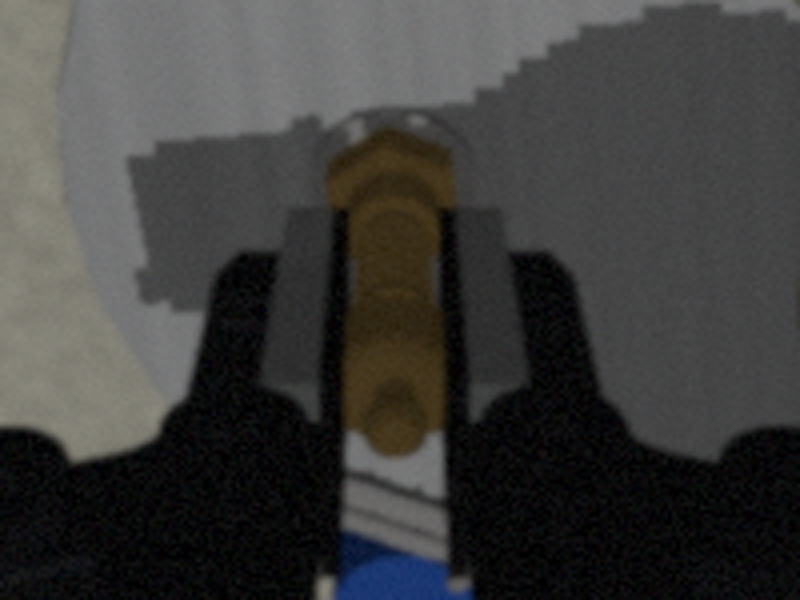

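The moment about z has jumped to -0.28 N m, so the nut is at its stop. The pin head now sits just above the nut. Next I'll let go and rise.

Request:
step_arm(rows="0.1 0 0 0 0 0 2;0.3 0 0 0 0 0 3;0.4 0 0 0 0 0 3;0.4 0 0 0 0 0 3;0.4 0 0 0 0 0 3")

```text
clock: 8.3
tool_pos: [0.5596, 0.0683, 0.1771]
tcp_rot: [-0.003, -0.654, 0.757, 0.001]
wrist_force: [0.6, -0.1, 0.3]
width: 0.402
```

Request:
step_arm(rows="0.4 0 0 -15 0 0 0;0.4 0 0 -35 0 0 0;0.4 0 0 -55 0 0 0;0.4 0 0 -70 0 0 0;0 0 0 -75 0 0 0;0 0 0 -75 0 0 0;0 0 0 -75 0 0 0;0 0 0 -75 0 0 0;0 0 0 -75 0 0 0")

```text
clock: 9.05
tool_pos: [0.5592, 0.0685, 0.2508]
tcp_rot: [-0.004, -0.654, 0.757, 0.001]
wrist_force: [0.9, 0.2, 0.1]
width: -0.0
```

```bash
python3 - <<'E'
from cell import env
from h import *
import cv2
np.set_printoptions(precision=4,suppress=True)
s=env.get_state(); print(s['tool_pos'],s['width'],s['joint_positions'],s['wrist_force'],s['moment'],s['tcp_rot'])
w=env.camera_info("wrist")
for z in (.208,.2006): print(proj(w,[.5605,.069,z]))
for n in ("wrist","scene","top"):
  a=env.snapshot(n)[:,:,::-1]; cv2.imwrite(f"pics/{n}9.png",a)
  if n=="wrist": cv2.imwrite("pics/w9c.png",cv2.resize(a[200:350,220:420],None,fx=4,fy=4,interpolation=cv2.INTER_CUBIC))
  if n=="scene": cv2.imwrite("pics/s9c.png",cv2.resize(a[155:295,275:415],None,fx=4,fy=4,interpolation=cv2.INTER_CUBIC))
E
```

```text
[0.5592 0.0685 0.2508] -0.0002663745846089103 [-0.0075  0.3452 -0.1144  1.1184 -0.0028 -1.4326] [0.8788 0.215  0.0838] [-0.0052 -0.0017  0.0007] [-0.0036 -0.6538  0.7567  0.0013]
(np.float64(314.09222470096387), np.float64(275.18148940111723))
(np.float64(314.14567250889866), np.float64(269.84215098046667))
```

View pics/w9c.png

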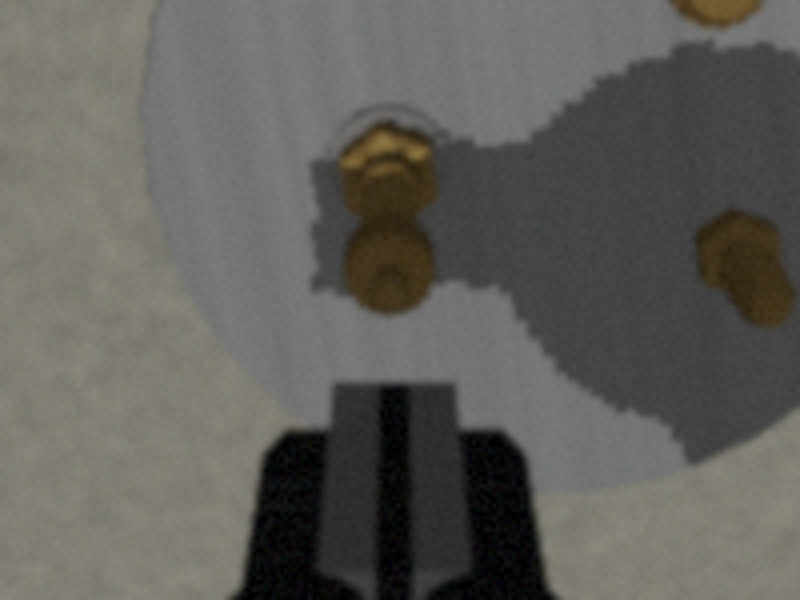

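View pics/s9c.png

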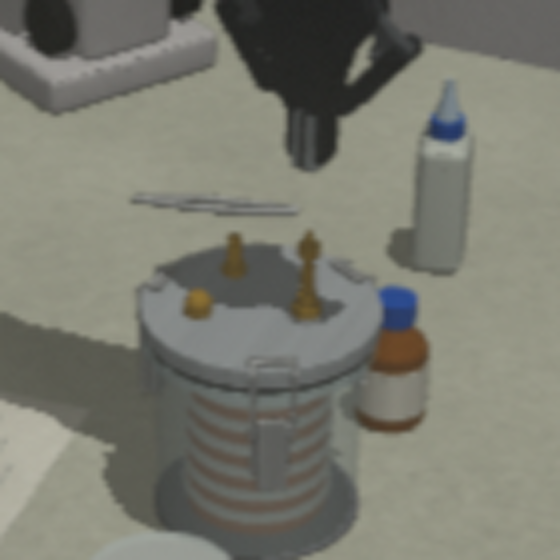

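View pics/wrist9.png

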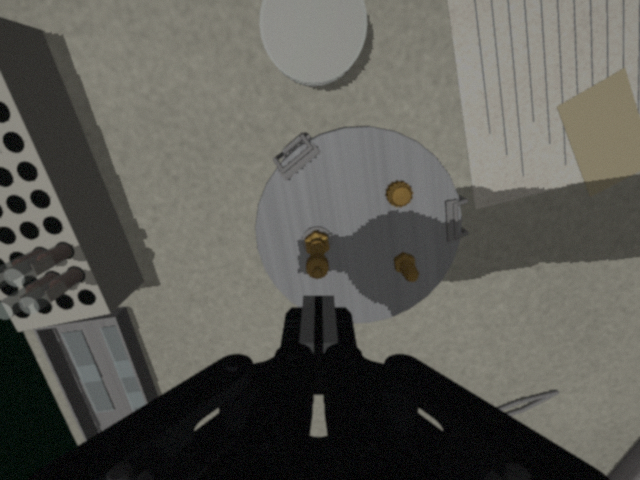

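In the crop the pin head is at about (391,290), i.e. pixel (317.7,272.5). The shut tips span columns 332-457 with centre 395, so y is aligned to about 0.5 mm. The scene view shows the jar upright and in place.

```bash
python3 - <<'E'
from cell import env
from h import *
import cv2
np.set_printoptions(precision=4,suppress=True)
s=env.get_state(); print(s['clock'],s['tool_pos'],s['wrist_force'],s['moment'])
w=env.camera_info("wrist")
r=rot(s['tcp_rot']).inv()
for uv,z in (((317.7,272.5),.208),((317.6,267),.2006)):
  p=onz(w,*uv,z);print(p,r.apply(p-s['tool_pos']))
print(r.as_matrix())
a=cv2.imread("pics/top9.png");cv2.imwrite("pics/top9c.png",cv2.resize(a[195:280,220:370],None,fx=5,fy=5,interpolation=cv2.INTER_CUBIC))
E
```

```text
9.2 [0.5596 0.0685 0.2513] [ 0.5856 -0.4429  0.4561] [-0.0456  0.0079  0.0197]
[0.5587 0.0679 0.208 ] [0.0006 0.0006 0.0433]
[0.5587 0.0677 0.2006] [0.0007 0.0005 0.0507]
[[-0.1452 -0.9894  0.0037]
 [-0.9894  0.1452  0.0059]
 [-0.0064 -0.0028 -1.    ]]
```

View pics/top9c.png

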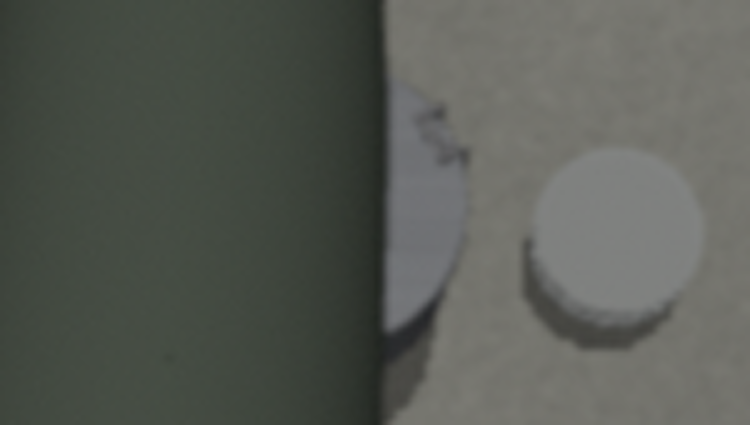

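The visible part of the jar, its right clip and rim, sits at the same pixels as at the start, and the dishes haven't moved. The pin is within 0.6 mm of the tool axis. I'll descend to just above it.

Request:
step_arm(rows="0 0.5 0.5 10 0 0 0;0 0.5 0.5 20 0 0 0;0 0.5 0.5 28 0 0 0;0 0.5 0.5 34 0 0 0;0 0.5 0.5 37 0 0 0;0 0.5 0.5 38 0 0 0;0 0.5 0.5 38 0 0 0;0 0.5 0.5 38 0 0 0;0 0.5 0.5 38 0 0 0")

```text
clock: 9.95
tool_pos: [0.5591, 0.068, 0.2138]
tcp_rot: [-0.003, -0.654, 0.757, 0.001]
wrist_force: [-0.3, -0.6, -0.3]
width: 0.002
```

```bash
python3 - <<'E'
from cell import env
from h import *
import cv2
np.set_printoptions(precision=4,suppress=True)
for n in ("scene","wrist"):
  s=env.get_state(); print(s['clock'],s['tool_pos'],s['wrist_force'],s['moment'],s['qd'])
  a=env.snapshot(n)[:,:,::-1]
  if n=="wrist": cv2.imwrite("pics/w10c.png",cv2.resize(a[200:350,220:420],None,fx=4,fy=4,interpolation=cv2.INTER_CUBIC))
  if n=="scene": cv2.imwrite("pics/s10c.png",cv2.resize(a[175:255,305:405],None,fx=6,fy=6,interpolation=cv2.INTER_CUBIC))
E
```

```text
9.95 [0.5591 0.068  0.2138] [-0.3485 -0.6101 -0.2523] [ 0.0524 -0.0107 -0.0597] [-0.0007 -0.001   0.0006 -0.0007  0.0004 -0.0017]
10.0 [0.5591 0.068  0.2138] [ 0.5059 -0.2656 -0.0712] [-0.0282  0.002   0.0329] [-0.0004  0.0018 -0.0026  0.0009  0.0007  0.0014]
```

View pics/w10c.png

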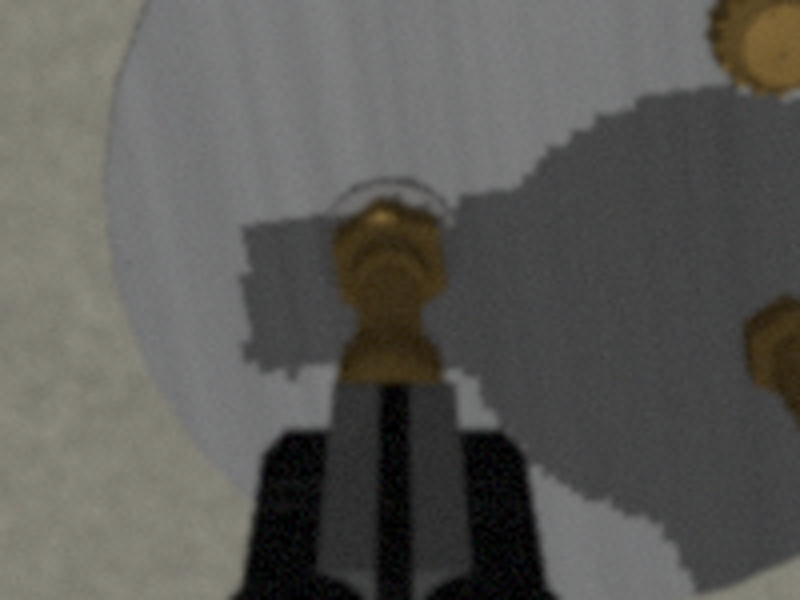

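View pics/s10c.png

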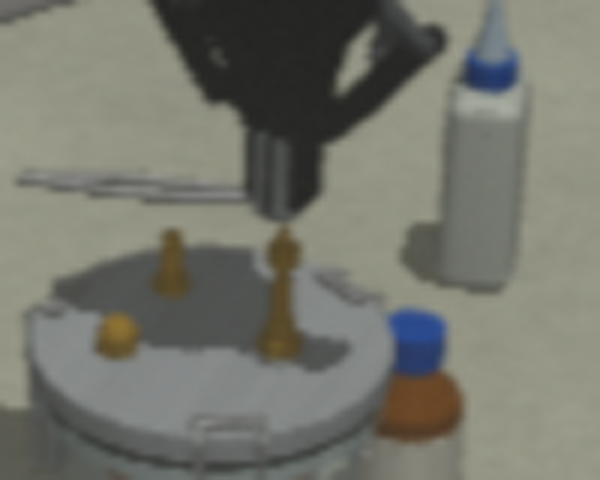

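The tips are centred just above the pin at about (283,222) in the scene crop. Now I'll feel downward in small steps.

Request:
step_arm(rows="0 0 0 1.5 0 0 0;0 0 0 3 0 0 0;0 0 0 4.5 0 0 0;0 0 0 4.5 0 0 0")

```text
clock: 10.38
tool_pos: [0.5588, 0.068, 0.2089]
tcp_rot: [-0.003, -0.654, 0.757, 0.001]
wrist_force: [-0.5, -0.1, -1.0]
width: 0.0
```

Request:
step_arm(rows="0 0 0 0.7 0 0 0;0 0 0 1.5 0 0 0;0 0 0 1.5 0 0 0;0 0 0 1.5 0 0 0")

```text
clock: 10.72
tool_pos: [0.5588, 0.068, 0.2073]
tcp_rot: [-0.003, -0.654, 0.757, 0.001]
wrist_force: [-0.7, 0.1, -0.6]
width: 0.0
```

Request:
step_arm(rows="0 0 0 0.5 0 0 0;0 0 0 1 0 0 0;0 0 0 1 0 0 0;0 0 0 1 0 0 0")

```text
clock: 11.05
tool_pos: [0.5587, 0.068, 0.2063]
tcp_rot: [-0.003, -0.654, 0.757, 0.001]
wrist_force: [-0.6, 0.7, 0.3]
width: 0.001
```

Request:
step_arm(rows="0 0 0 0.3 0 0 0;0 0 0 0.7 0 0 0;0 0 0 0.7 0 0 0;0 0 0 0.7 0 0 0")

```text
clock: 11.38
tool_pos: [0.5588, 0.068, 0.2059]
tcp_rot: [-0.003, -0.654, 0.757, 0.001]
wrist_force: [-0.2, 0.5, 4.2]
width: -0.0
```

Contact is at about z = 0.2062, with Fz 4.2 N. Now I'll press on.

Request:
step_arm(rows="0 0 0 0.5 0 0 0;0 0 0 1 0 0 0;0 0 0 1.5 0 0 0;0 0 0 1.5 0 0 0;0 0 0 1.5 0 0 0")

```text
clock: 11.8
tool_pos: [0.5589, 0.068, 0.2047]
tcp_rot: [-0.003, -0.654, 0.757, 0.001]
wrist_force: [-1.7, -0.3, 5.0]
width: -0.003
```

Request:
step_arm(rows="0 0 0 0.5 0 0 0;0 0 0 1 0 0 0;0 0 0 1.3 0 0 0;0 0 0 1.3 0 0 0;0 0 0 1.3 0 0 0")

```text
clock: 12.22
tool_pos: [0.5589, 0.068, 0.2039]
tcp_rot: [-0.003, -0.654, 0.757, 0.001]
wrist_force: [-1.7, -0.7, 5.6]
width: 0.001
```

Request:
step_arm(rows="0 0 0 0.5 0 0 0;0 0 0 1 0 0 0;0 0 0 1.3 0 0 0;0 0 0 1.3 0 0 0;0 0 0 1.3 0 0 0")

```text
clock: 12.63
tool_pos: [0.559, 0.068, 0.2033]
tcp_rot: [-0.003, -0.654, 0.757, 0.0]
wrist_force: [-2.2, 0.1, 8.2]
width: 0.002
```

```bash
python3 - <<'E'
from cell import env
import cv2
from h import *
f=[]
for i in range(5):
  s=env.get_state();f.append(s['wrist_force'][2]);z=s['tool_pos'][2]
  a=env.snapshot("scene")[:,:,::-1]
print(np.round(f,2),z,s['clock'])
cv2.imwrite("pics/s11c.png",cv2.resize(a[175:255,305:405],None,fx=6,fy=6,interpolation=cv2.INTER_CUBIC))
E
```

```text
[8.25 7.2  8.13 7.66 8.4 ] 0.20324237552297647 12.8333
```

View pics/s11c.png

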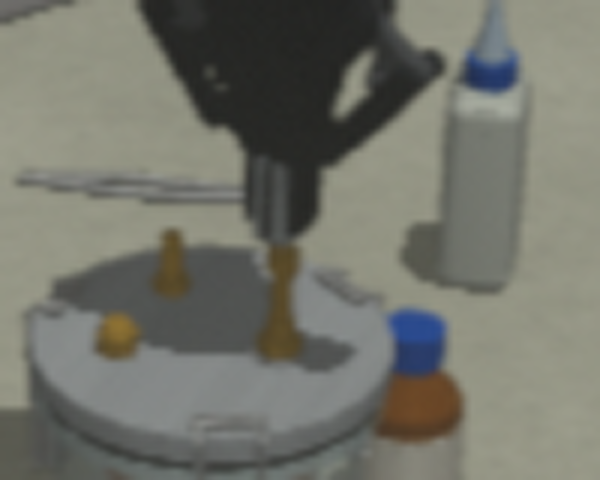

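Fz averages 7.9 N, which is about 2.5 mm down. The fingertips cover the pin head at (283,243) and the jar is upright.

Request:
step_arm(rows="0 0 0 0.7 0 0 0;0 0 0 1.2 0 0 0;0 0 0 1.7 0 0 0;0 0 0 1.7 0 0 0;0 0 0 1.7 0 0 0")

```text
clock: 13.3
tool_pos: [0.559, 0.068, 0.2025]
tcp_rot: [-0.002, -0.654, 0.757, 0.0]
wrist_force: [-2.9, 0.5, 9.1]
width: 0.002
```

```bash
cat > f.py <<'E'
from cell import env
import numpy as np,sys
f=[]
for i in range(int(sys.argv[1])):
  s=env.get_state();f.append(s['wrist_force']);z=s['tool_pos'][2]
  env.snapshot("scene")
f=np.array(f);print(f.mean(0).round(2),f[:,2].min().round(1),f[:,2].max().round(1),round(z,5),s['clock'])
E
python3 f.py 5
```

```text
[-3.43  0.08  9.2 ] 8.9 9.4 0.20251 13.5
```

Request:
step_arm(rows="0 0 0.1 0.8 0 0 0;0 0 0.2 1.4 0 0 0;0 0 0.2 1.8 0 0 0;0 0 0.2 1.8 0 0 0;0 0 0.2 1.8 0 0 0")

```text
clock: 13.97
tool_pos: [0.559, 0.068, 0.2019]
tcp_rot: [-0.002, -0.654, 0.757, -0.0]
wrist_force: [-3.4, -0.4, 10.3]
width: -0.002
```

```bash
python3 f.py 5
```

```text
[-3.06 -0.09 10.28] 10.0 10.6 0.20189 14.1667
```

Fz is about 10.3 N, roughly 3.6 mm down. One last small step to the stop.

Request:
step_arm(rows="0 0 0.2 1.0 0 0 0;0 0 0.4 1.5 0 0 0;0 0 0.4 1.8 0 0 0;0 0 0.4 1.8 0 0 0;0 0 0.4 1.8 0 0 0")

```text
clock: 14.63
tool_pos: [0.559, 0.068, 0.2017]
tcp_rot: [-0.001, -0.654, 0.757, -0.001]
wrist_force: [-3.9, -0.7, 12.7]
width: -0.003
```

```bash
python3 f.py 5
```

```text
[-3.46 -0.37 12.64] 11.2 14.1 0.20171 14.8333
```

The tool moved only 0.2 mm and the force rose to 12.6 N, so the pin is on its stop. I'll hold the last target there, letting time pass.

```bash
python3 f.py 28; python3 f.py 28
```

```text
[-3.58 -0.39 12.65] 11.4 13.2 0.20174 16.2333
[-3.93 -0.18 12.42] 11.7 13.3 0.20172 17.6333
```

The force stayed steady at 12.5 N for 3 s. Now I'll rise straight up to release.

Request:
step_arm(rows="0 0 0 -0.5 0 0 0;0 0 0 -2 0 0 0;0 0 0 -4 0 0 0;0 0 0 -6 0 0 0;0 0 0 -9 0 0 0;0 0 0 -15 0 0 0;0 0 0 -30 0 0 0;0 0 0 -50 0 0 0;0 0 0 -70 0 0 0;0 0 0 -70 0 0 0")

```text
clock: 18.52
tool_pos: [0.5612, 0.0682, 0.2758]
tcp_rot: [0.001, -0.654, 0.757, -0.003]
wrist_force: [0.5, 0.1, 0.5]
width: -0.001
```

Request:
step_arm(rows="0 20 0 -20 0 0 0;0 60 0 -30 0 0 0;0 100 0 -30 0 0 0;0 140 0 -30 0 0 0;0 180 0 -30 0 0 0;0 180 0 -30 0 0 0;0 180 0 -30 0 0 0;0 180 0 -30 0 0 0")

```text
clock: 19.18
tool_pos: [0.5347, -0.1096, 0.3059]
tcp_rot: [0.001, -0.654, 0.757, -0.003]
wrist_force: [-1.2, 0.5, 0.2]
width: 0.004
```

```bash
python3 - <<'E'
from cell import env
from h import *
import cv2
np.set_printoptions(precision=4,suppress=True)
s=env.get_state(); print(s['tool_pos'],s['wrist_force'],s['clock'])
for n in ("wrist","scene","top"):
  a=env.snapshot(n)[:,:,::-1]; cv2.imwrite(f"pics/{n}12.png",a)
  if n=="scene": cv2.imwrite("pics/s12c.png",cv2.resize(a[195:295,295:395],None,fx=6,fy=6,interpolation=cv2.INTER_CUBIC))
E
```

```text
[ 0.5347 -0.1096  0.3059] [-1.1632  0.4576  0.2457] 19.1833
```

View pics/s12c.png

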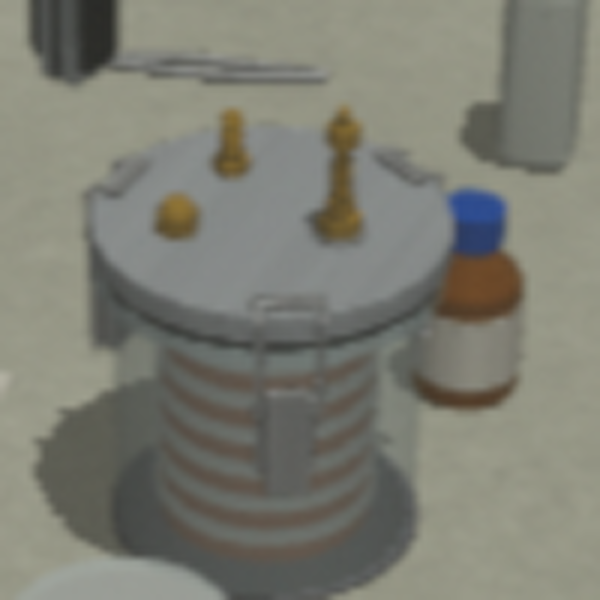

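View pics/top12.png

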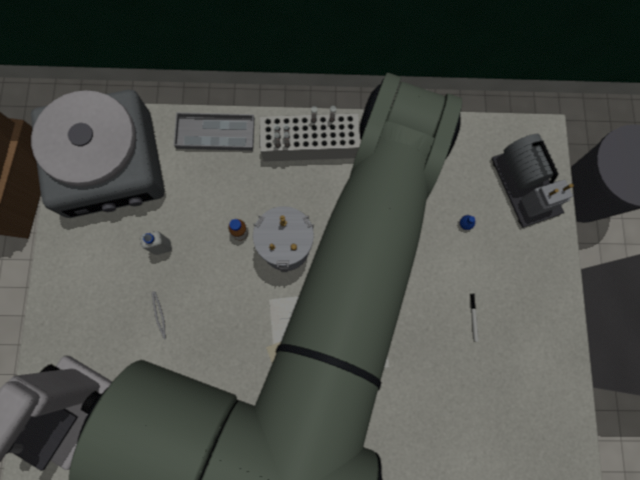

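The scene crop shows the nut raised (row ~128, was ~143), the pin top back at row ~108 as at the start, and the jar and bystanders unmoved. The top view agrees, though the arm hides the dishes there. Handing in.

```bash
python3 -c "
from cell import env
print(env.hand_in())"
```

```text
the job is handed in; nothing more can be done
None
```

I unscrewed the lock nut, pressed the pin down to its stop, let it spring back, and handed the job in at about 19 s. No verdict was reported.

- **Nut:** I turned it about 4.2 rad anticlockwise in one grip, rising with the thread. The moment about z then jumped to -0.28 N m, which I took as the stop, and I let go.
- **Press:** I pressed with the shut fingertips, feeling the force. It settled at about 12.5 N on the stop and stayed there for about 3 s. The peak reading was 14.1 N, with a sideways load of up to about 4 N.
- **Last checks:** The scene view shows the nut raised, the pin top back at its starting height, and the jar upright in the same place to within a pixel. The robot was clear of everything, about 0.2 m away.
- **Not fully checked:**
  - The valve depth and nut angle were inferred from force, height, wrist angle and pictures, not read directly.
  - The arm hid the dish stack in the last top view. It was unmoved in the top view after the nut was released, and the last scene crop shows only its edge, unmoved.
- **Minor disagreements:** The gripper opening read 0.11 on the 13 mm nut, where about 0.15 was expected. Contact with the pin came at z = 0.206, about 2 mm lower than computed.

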